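# Shut the greenhouse roof vent with the hook pole

### The job

Shut the roof of the little greenhouse for the night with the hook pole that lies in the wooden tray: put the pole's hook through the brass ring on the roof's free edge, pull the roof over and lower it gently on the hook until it is fully shut, never forcing it or letting it drop. Then unhook the pole and lay it back flat inside its tray, lengthwise and the same side up as it was. Keep the gripper and arm off the greenhouse and leave the other things on the desk where they are.

Things in the scene. Friction and masses are not known exactly. Their poses are not given: they have to be found in the camera images.
- greenhouse: tabletop greenhouse fixed to the desk, white frame and glass walls, cacti inside; 166 x 216 mm at the foot, 95 mm high at the front, 140 mm at the back. Origin under its centre at desk level; x points from its front (the low side, towards the robot) to its back, y to its left, z up.
- hinge (a point): middle of the roof's hinge axis, at the top of the greenhouse's back wall (75 mm behind its origin, 140 mm up). The hinge axis is the greenhouse's y axis.
- vent (a joint): angle of the glazed roof (162 mm from hinge to free edge, 212 wide, 9 mm thick, 0.18 kg): 0 = shut, sloping 0.29 rad down to the front; grows as it opens up and back. Upright at 1.86; it starts at 2.0 to 2.12 (its stop), leaning back. Little hinge friction: pulled some 0.2 rad forward of upright, the roof falls shut unless the hook carries it.
- eye (a point): centre of the brass ring on the middle of the roof's free edge, in line with the panel, 184 mm from the hinge axis (and 5.5 mm towards its outer face). Hole 28 mm across, wire 6 mm thick. The hole runs along the greenhouse's y, parallel to the hinge, so a pin along y can stay in it all through the swing. Roof open: the ring is on top, about 0.32 m above the desk.
- pole: hook pole, 0.08 to 0.15 kg: wooden handle 120 long, 22 wide, 20 mm high, then a 7 mm steel rod. Origin at the centre of the handle's underside; x runs to the hook, z up as it lies. At x = 150 mm the rod turns square to the right (pole's -y) into a level pin reaching 42 mm sideways, its end an 8 mm lip turned back to the handle. Grasp across the 22 mm; balances about 22 mm ahead of the origin.
- hook (a point): middle of the hook's pin: 150 mm ahead of the pole's origin, 20 mm to the pole's right, 10 mm above the handle's underside. The pin is 7 mm thick, along the pole's y.
- tray: fixed wooden tray with a grey lining in which the pole lies, 300 x 112 mm, walls 5 mm thick and 12 mm high, floor 5 mm thick. Origin under its centre, on the desk; x along its length, away from the robot, z up.
- mouse: white computer mouse, 113 x 57 x 20 mm, origin under its centre; a bystander left of the tray
- tape_roll: roll of tape lying flat, 62 mm across, 19 mm high, origin under its centre; a bystander left behind the greenhouse
- sticky_pad: yellow pad of sticky notes, 52 x 52 x 15 mm, origin under its centre; a bystander behind the tray
- marker: felt marker, 126 mm long, 15 mm thick, lying on the desk, origin under its centre; a bystander behind the tray
- earphone_case: earphone case, 24 x 66 x 40 mm, origin under its centre; a bystander behind the tray

How it is judged (in metres and radians):
On the way, in this order (a step that is already met when the one before it is completed fails the run):
1. the hook's pin is through the ring while the roof still stands open (distance between hook and eye below 0.019 m and value of joint vent above 1.7 rad), for 0.1 s.
2. the roof has come over upright and is carried half-way down on the hook (distance between hook and eye below 0.025 m and value of joint vent below 1.1 rad), for 0.05 s.
3. the roof is down on its frame with the hook still in the ring (distance between hook and eye below 0.025 m and value of joint vent below 0.05 rad), for 0.1 s.
At the end, for the whole second after the job is handed in: The roof is shut (within 0.03 rad); the pole lies at rest flat on the tray's floor (tilt under 0.12 rad, same side up, origin within 85 mm along and 45 mm across of the tray's centre), its length within 0.3 rad of the tray's, either way round (value of joint vent below 0.03 rad and angle between pole's own z axis and vertical below 0.12 rad and x of pole in the frame of tray between -0.085 and 0.085 m and y of pole in the frame of tray between -0.045 and 0.045 m and z of pole in the frame of tray between 0 and 0.012 m and angle between the x axis of pole and the x axis of tray, either way round below 0.3 rad and linear speed of pole below 0.02 m/s); the robot touches nothing.
It fails at once if the roof drops or is slammed: it closes faster than 3.5 rad/s (velocity of joint vent below -3.5 rad/s).
It fails at once if the gripper or arm touches the greenhouse (over 1 N) (contact force between any of the fingers, the arm and greenhouse above 1 N).
It fails at once if the pole is forced against the greenhouse or its roof (over 40 N) (contact force between pole and greenhouse above 40 N).
It fails at once if another thing on the desk is moved by more than 20 mm (distance of any of mouse, tape_roll, sticky_pad, marker, earphone_case from where it was at the start of the episode above 0.02 m).
It also fails if it takes over 69 s, if anything falls off the work surface, if the arm or the gripper's body presses on something with over 40 N, if the wrist force passes 120 N, or if a joint passes its speed limit or range.

### The arm

A 6-joint arm with a two-finger parallel gripper is mounted at the origin on a cart in front of the work surface, level with it; the furniture and walls round the work are solid. World frame = base frame: x ahead of the robot, y to its left, z up, the work surface at z = 0. Lengths are in mm, angles in rad, forces in N, time in s.
With the tool pointing down it reaches from about 250 to 775 mm from the base axis. Payload 4 kg.
Tool frame: the origin (TCP) lies at the very end of the fingers, on their centre line; the grasp point (between the pads) lies 19 mm behind it; z points along the fingers, y is the line along which they close (so a half turn about z gives the same grasp; the last joint's range is limited). The gripper opens to 94 mm and grips with 3 to 60 N. Pads are 16 mm wide; open, the fingers measure 119 mm over their backs; the gripper's body (75 mm by 177 mm) begins 78 mm behind the grasp point.
Start: joints at [-0.103, 0.087, 1.371, -0, 1.684, -0.103], TCP at [550.018, -0.007, 205.506] pointing down, gripper open.
Joint ranges: [-3.1, 3.1], [-0.76, 2.03], [0.27, 2.55], [-1.08, 4.22], [0.17, 2.65], [-2.57, 2.57]. Speed limits (rad/s): [2.79, 2.79, 3.14, 3.14, 3.14, 3.14].

### API

Orientations are given as a unit quaternion [x, y, z, w].
In Python, from station import telemetry, cams, manip gives the robot as it stands.
- The arm moves only by the tool jog_arm, never from a script. Its argument "commands" is a list of rows, each a list of 5 numbers: the opening in per cent of the stroke, from 0 (shut) to 100 (fully open), then the shift along the tool's x, y, z in cm, then the turn about the tool's z in degrees. In form: [[gripper, tx, ty, tz, yaw], ...]. A call has 1 to 12 rows; each row is the pose to reach, as a shift and turn from the pose commanded when the call began, along the tool's axes at that moment; what a row does not reach only later rows make up. A row lasts 1/12 s, in which the tool goes at most 41.7 mm and 7.16 degrees, less where a joint would pass 70% of its speed; a pose out of reach is approached as far as the arm can. A call with a gripper value outside its range is refused whole. The fingers move at their own pace and stop on an object; "squeeze" is the grip in N (left out, the last holds). Time passes only in rows, so rows that repeat a pose let the fingers close. It gives the time, the measured TCP pose, the force, the opening and the grip force at its end, in the units of the state.
- telemetry.state(): the state, without advancing time (a new reading comes with each control period).
- cams.get_image(name): name is "scene" or "side" or "wrist"; returns the picture (420x560x3 uint8, red, green, blue); there is no depth.
- cams.get_calibration(name): a dict with "fovy" (degrees; the focal length in pixels is half the picture's height over the tangent of half this angle, whatever the lens; pixels are square), "cx", "cy" (the principal point, pixels), "world_from_camera" (4x4, takes a point from camera to world coordinates). Camera axes: x right, y down, z forward; pixel columns grow to the right and rows downward; lengths in mm; the calibration is good to about 2 mm. A picture is of the moment at which its call begins: read the wrist's pose just before it. get_calibration takes no time and is no camera call; for the wrist camera it gives the pose at the moment of the call.
- manip.sign_off(): hands the job in; it is judged then, once.
Trained networks look in the newest picture that a camera, given by its name, has taken for a name from the list of things; names that differ only in an ending like _2 or _b are one class to them, and where a whole thing is asked for, a point or a joint stands for the part that bears it (a point fixed in the world has none). Each returns a list of dicts, best first, with "score" (0 to 1); they miss things now and then, are a little off and sometimes report something else, mostly with a low value. They report only what shows in the picture. A call takes as long as a camera call.
- cams.boxes_of(camera, thing): "rect" ([left, top, width, height] in pixels, round what is visible of it).
- cams.outline_of(camera, thing): "pixels" (420x560 bool, what is visible of it) and "rect" ([left, top, width, height] in pixels, round what is visible of it).
The state is a dict: "clock": time; "joints": joint angles; "joint_vel": joint speeds; "tau": joint torques, N m; "eef_pos": TCP position; "tool_rot": TCP orientation; "contact_force": force on the tool from outside, world axes, zero at the start; "wrist_torque": the same for the moment, N m; "width": opening from 0.0 (shut) to 1.0 (fully open); "grasp_force": force on a finger pad.
Only numpy, scipy, OpenCV 4.12 (cv2) and the standard library are available. Lean on these libraries where they do the work, as an engineer would, in place of code of your own. Each camera call takes 0.05 s, during which the arm holds its last target. There are 200 camera calls.

## Working session

There is one attempt and no reset: what is moved stays moved. The work goes in short steps, Python scripts to look and compute and a tool call to move; the robot and the scene stay as the last step left them, time stands still between calls to the robot, and variables do not carry over. Pictures are saved under pics/ and viewed, at most 10 in all, crops included, and the job is handed in when it is done.

Besides the shell and the picture viewer there is one more tool, called after "Call:" as name(argument=value, ...) on one line, values as JSON. jog_arm: Moves the arm, as the interface text tells. Its arguments: {"type":"object","properties":{"commands":{"type":"array","items":{"type":"array","items":{"type":"number"}}},"squeeze":{"type":"number"}},"required":["commands"]}

```bash
ls; mkdir -p pics
python3 - <<'E'
from station import telemetry, cams
import cv2,numpy as np
np.set_printoptions(precision=4,suppress=True)
print(telemetry.state())
for c in ["scene","side"]:
    im=cams.get_image(c); cv2.imwrite(f"pics/{c}0.png",im[:,:,::-1]); print(c,cams.get_calibration(c))
    for t in ["greenhouse","vent","eye","pole","tray","hook"]:
        r=cams.outline_of(c,t)
        for d in r[:2]:
            ys,xs=np.nonzero(d["pixels"]); print(t,d["score"],d["rect"],xs.mean(),ys.mean())
print(cams.get_calibration("wrist"))
E
```

```text
pics
{'clock': 0.0, 'joints': array([-0.1031,  0.088 ,  1.3722, -0.    ,  1.6836, -0.1031]), 'joint_vel': array([ 0.0003, -0.0001,  0.0013,  0.0005, -0.0007,  0.0005]), 'tau': array([  0.0013, -34.0183, -30.2424,   0.0718,   0.033 ,  -0.0001]), 'eef_pos': array([549.4624,   0.0573, 204.3237]), 'tool_rot': array([ 0.7071,  0.7071, -0.0007, -0.0008]), 'contact_force': array([-0.1021, -0.0693,  0.6616]), 'wrist_torque': array([ 0.055 ,  0.0028, -0.003 ]), 'grasp_force': 0.0, 'width': 0.9997988220134902}
scene {'fovy': 52.86980546541963, 'cx': 280.6338133989047, 'cy': 205.69229066388658, 'world_from_camera': array([[   0.6412,   -0.4865,    0.5935,  -51.5977],
       [  -0.7674,   -0.4064,    0.4959, -602.2492],
       [  -0.0001,   -0.7734,   -0.6339,  815.7125],
       [   0.    ,    0.    ,    0.    ,    1.    ]])}
greenhouse 0.77 [287.3, 153.5, 126.3, 165.2] 351.8284144287867 245.51812461224853
vent 0.58 [354.5, 154.2, 66.1, 114.0] 384.4490406179915 207.6189882880638
eye 0.79 [358.1, 154.5, 58.0, 112.4] 384.4277561608301 208.16575875486382
eye 0.56 [238.3, 181.0, 37.8, 12.4] 256.4742
[... 750 characters left out ...]
0.79570747217804 124.06359300476947
eye 0.84 [287.9, 104.0, 75.1, 47.7] 330.1059094397544 124.13353798925556
pole 0.81 [255.2, 258.7, 82.7, 38.3] 304.3297297297297 283.22027027027025
tray 0.79 [238.1, 259.1, 130.1, 62.4] 304.4444177093359 285.8813763233879
tray 0.55 [258.6, 259.8, 79.5, 39.4] 304.0042613636364 283.27982954545456
hook 0.77 [256.8, 256.5, 80.2, 40.9] 304.0215208034433 283.2252510760402
{'fovy': 61.74062418079497, 'cx': 278.5079364033616, 'cy': 212.8627397281074, 'world_from_camera': array([[  1.    ,  -0.0005,  -0.0007, 550.0268],
       [ -0.0007,  -0.9684,  -0.2493,  71.1471],
       [ -0.0006,   0.2493,  -0.9684, 384.8334],
       [  0.    ,   0.    ,   0.    ,   1.    ]])}
```

Run:
```python
import cv2,numpy as np
a=cv2.imread("pics/scene0.png")[130:330,170:436]; b=cv2.imread("pics/side0.png")[90:330,220:420]
cv2.imwrite("pics/a.png",cv2.resize(a,None,fx=3,fy=3,interpolation=2)); cv2.imwrite("pics/b.png",cv2.resize(b,(500,600),interpolation=2))
```

```text
(no output)
```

View pics/a.png

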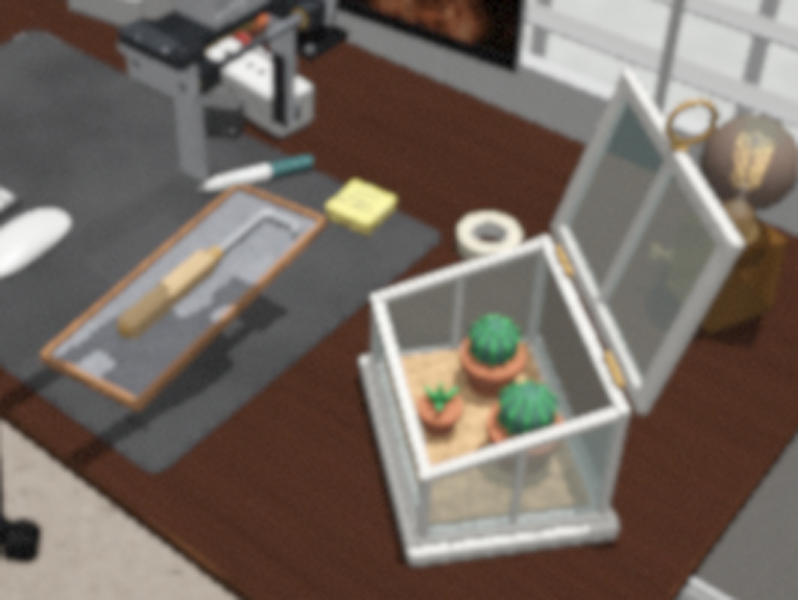

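View pics/b.png

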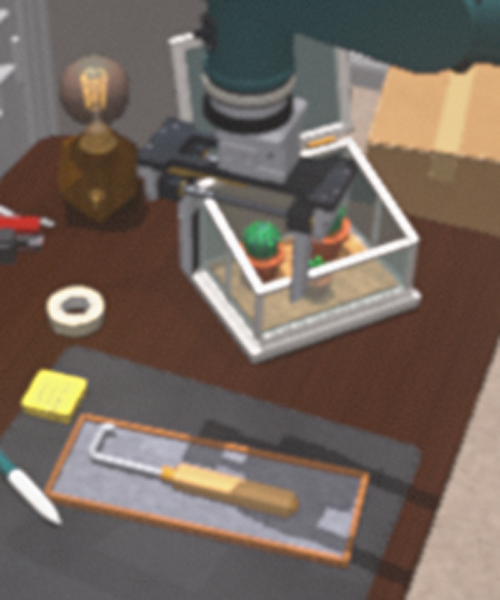

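```bash
cat > h.py <<'E'
import numpy as np
from station import cams
def proj(P,c,cal=None):
    k=cal or cams.get_calibration(c); f=210/np.tan(np.radians(k["fovy"]/2)); T=np.linalg.inv(k["world_from_camera"])
    q=np.atleast_2d(P)@T[:3,:3].T+T[:3,3]; return np.c_[k["cx"]+f*q[:,0]/q[:,2],k["cy"]+f*q[:,1]/q[:,2]]
def ray(uv,c,z,cal=None):
    k=cal or cams.get_calibration(c); f=210/np.tan(np.radians(k["fovy"]/2)); T=k["world_from_camera"]
    uv=np.atleast_2d(uv); d=np.c_[(uv[:,0]-k["cx"])/f,(uv[:,1]-k["cy"])/f,np.ones(len(uv))]@T[:3,:3].T
    s=(z-T[2,3])/d[:,2]; return T[:3,3]+s[:,None]*d
def place(P,x,y,a):
    c,s=np.cos(a),np.sin(a); P=np.atleast_2d(P).astype(float); return np.c_[x+c*P[:,0]-s*P[:,1],y+s*P[:,0]+c*P[:,1],P[:,2]]
def eye(v):  # greenhouse frame
    t=0.29-v; u=np.array([-np.cos(t),0,-np.sin(t)]); n=np.array([-np.sin(t),0,np.cos(t)])
    return np.array([75,0,140])+184*u+5.5*n
E
python3 - <<'E'
from h import *
from scipy.optimize import least_squares
np.set_printoptions(precision=3,suppress=True)
A=lambda l:np.array(l,float)/3+[170,130]
B=lambda l:np.array(l,float)/2.5+[220,90]
def fit(Pa,ua,Pb,ub,x0,n):
    f=lambda p:np.r_[proj(place(Pa,*p),"scene")-A(ua),proj(place(Pb,*p),"side")-B(ub)].ravel()
    s=least_squares(f,x0,loss="soft_l1"); print(n,s.x); print(s.fun.reshape(-1,2)); return s.x
tr=[(-150,56,12),(-150,-56,12),(150,-56,12),(150,56,12)]
fit(tr,[(42,355),(138,407),(325,215),(237,187)],[tr[3],tr[2],tr[1],tr[0]][:4],[(48,493),(82,415),(367,475),(350,560)],[500,150,0],"tray")
po=[(150,0,13),(150,-42,13),(-60,0,20),(60,0,20)]
po=[(x,y,z+5) for x,y,z in po]
fit(po,[(265,210),(297,232),(127,322),(212,252)],po,[(97,458),(110,430),(296,497),(168,472)],[500,150,0],"pole")
gr=[(-80,105,95),(-80,-105,95),(75,-105,140),(75,105,140)]
g=fit(gr,[(375,297),(425,470),(625,410),(550,240)],gr[:3],[(262,290),(415,240),(347,143)],[550,-150,0],"gh")
for v in (2,2.04,2.08,2.12):
    e=place(eye(v),*g); print(v,e,(proj(e,"scene")-[170,130])*3,(proj(e,"side")-[220,90])*2.5)
E
```

```text
tray [551.574  77.638   0.138]
[[-1.325 -0.085]
 [-0.42  -0.965]
 [-0.352  0.722]
 [-1.197 -1.801]
 [-1.524 -0.471]
 [-0.045 -1.498]
 [ 1.118 -2.535]
 [ 0.001 -0.87 ]]
pole [521.928  79.45    0.087]
[[-0.643  0.062]
 [-0.109 -2.249]
 [-1.884  0.434]
 [-2.005  0.127]
 [-2.205 -2.963]
 [-1.312 -3.464]
 [ 0.028 -0.03 ]
 [ 3.487 -1.924]]
gh [ 575.342 -243.553   -0.718]
[[-2.067 -4.169]
 [-1.499  2.083]
 [ 3.445 -0.359]
 [ 0.29  -4.827]
 [-5.112  0.405]
 [ 1.647 -1.563]
 [ 0.826 -4.747]]
2 [[ 655.142 -313.289  321.457]] [[666.664 112.844]] [[260.847  -3.46 ]]
2.04 [[ 660.588 -318.048  320.073]] [[676.309 113.584]] [[257.604  -5.172]]
2.08 [[ 665.987 -322.766  318.401]] [[685.758 114.674]] [[254.41   -6.598]]
2.12 [[ 671.331 -327.437  316.444]] [[694.991 116.108]] [[251.27   -7.738]]
```

Call:
jog_arm(commands=[[50,2,-0.3,1,-7],[50,4,-0.6,2,-14],[50,6,-0.9,3,-21],[50,8.1,-1.2,4,-28],[50,8.1,-1.2,4,-35],[50,8.1,-1.2,4,-42],[50,8.1,-1.2,4,-49],[50,8.1,-1.2,4,-56],[50,8.1,-1.2,4,-63],[50,8.1,-1.2,4,-70],[50,8.1,-1.2,4,-77],[50,8.1,-1.2,4,-84]])

```text
clock: 1.7
eef_pos: [538.0, 81.0, 165.6]
tool_rot: [0.049, 0.999, 0.0, 0.0]
contact_force: [-0.2, 0.9, -0.4]
width: 0.504
grasp_force: 0.0
```

Call:
jog_arm(commands=[[50,0,0,0,-7],[50,0,0,0,-11],[50,0,0,0,-11],[50,0,0,0,-11]])

```text
clock: 2.03
eef_pos: [538.1, 81.0, 165.6]
tool_rot: [-0.043, 0.999, 0.0, 0.0]
contact_force: [0.7, -0.2, 0.6]
width: 0.502
grasp_force: 0.0
```

Run:
```python
from h import *
from station import telemetry
import cv2
np.set_printoptions(precision=3,suppress=True)
s=telemetry.state(); print(s["clock"],s["joints"],s["eef_pos"],s["tool_rot"])
k=cams.get_calibration("wrist"); im=cams.get_image("wrist"); im2=cams.get_image("side")
print(k["world_from_camera"],s["eef_pos"])
for t in("pole","tray"):
    for d in cams.outline_of("wrist",t)[:1]:
        ys,xs=np.nonzero(d["pixels"]); print(t,d["score"],d["rect"],xs.mean(),ys.mean())
cv2.imwrite("pics/w1.png",np.hstack([im[:,:,::-1],]))
cv2.imwrite("pics/s1.png",cv2.resize(im2[70:270,240:440,::-1],(600,600),interpolation=2))
P=place([(-60,0,25),(60,0,25),(150,0,15),(150,-42,15)],522,79.5,.087); print(proj(P,"wrist",k))
```

```text
2.0333 [ 0.045  0.085  1.452  0.     1.604 -1.611] [538.056  80.996 165.566] [-0.043  0.999  0.     0.   ]
[[ -0.085   0.965   0.248 466.108]
 [  0.996   0.082   0.021  73.81 ]
 [  0.      0.249  -0.969 344.818]
 [  0.      0.      0.      1.   ]] [538.056  80.996 165.566]
pole 0.57 [237.3, 115.7, 55.2, 214.8] 278.6982689747004 206.70732356857522
tray 0.66 [207.5, 46.4, 124.3, 275.2] 273.647908439374 176.43816732485007
[[279.386 118.148]
 [279.605 247.06 ]
 [279.713 324.345]
 [239.917 324.432]]
```

View pics/w1.png

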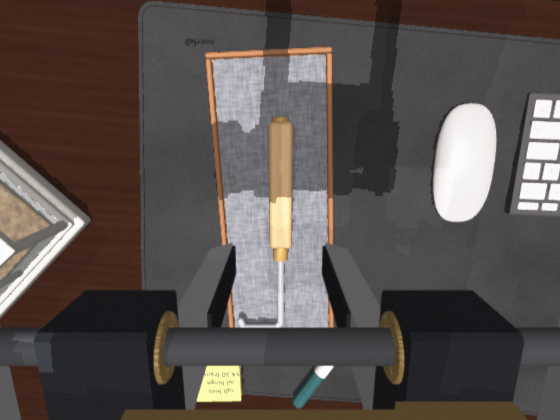

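View pics/s1.png

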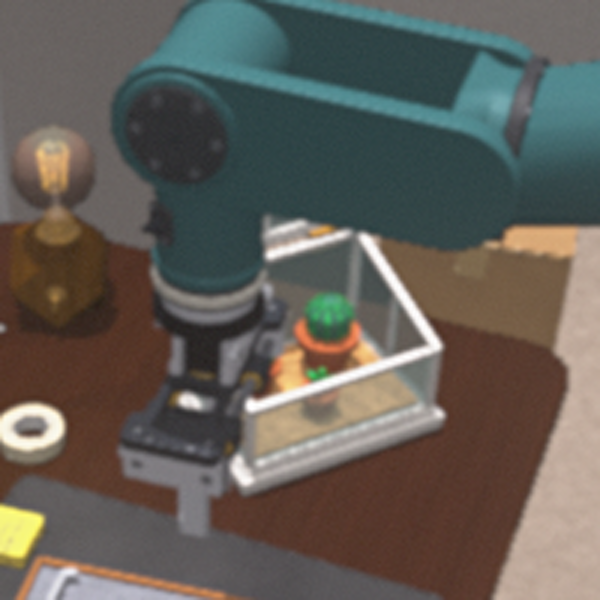

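Call:
jog_arm(commands=[[50,0,0.1,3.5,0],[50,0,0.1,7,0],[50,0,0.1,10.5,0],[50,0,0.1,13.5,0],[50,0,0.1,15.2,0],[50,0,0.1,15.7,0],[50,0,0.1,15.7,0],[10,0,0.1,15.7,0],[10,0,0.1,15.7,0],[10,0,0.1,15.7,0],[10,0,0.1,15.7,0],[10,0,0.1,15.7,0]], squeeze=45)

```text
clock: 3.23
eef_pos: [538.7, 82.1, 9.5]
tool_rot: [-0.044, 0.999, 0.0, 0.001]
contact_force: [0.8, 0.2, 2.0]
width: 0.23
grasp_force: 45.0
```

Call:
jog_arm(commands=[[10,0,0,-2,0],[10,0,0,-5,0],[10,0,0,-9,0],[10,3,0,-12.5,5],[10,6,-1,-16,11],[10,9,-2,-19,17],[10,12,-3,-22,23],[10,14,-4,-25,29],[10,16,-4,-28,35],[10,16,-4,-30,41],[10,16,-4,-30,46],[10,16,-4,-30,46]])

```text
clock: 4.23
eef_pos: [382.3, 28.0, 310.9]
tool_rot: [0.351, 0.936, 0.001, 0.003]
contact_force: [0.6, -0.3, -1.3]
width: 0.233
grasp_force: 45.0
```

Run:
```python
from h import *
from station import telemetry
import cv2
np.set_printoptions(precision=3,suppress=True)
s=telemetry.state(); print(s["clock"],s["joints"],s["eef_pos"],s["tool_rot"],s["grasp_force"])
for c in("scene","side"):
    im=cams.get_image(c); cv2.imwrite(f"pics/{c}2.png",im[:,:,::-1])
a=cv2.imread("pics/scene2.png")[130:330,220:430]; b=cv2.imread("pics/side2.png")[80:280,220:420]
cv2.imwrite("pics/a2.png",cv2.resize(a,(630,600),interpolation=2)); cv2.imwrite("pics/b2.png",cv2.resize(b,(600,600),interpolation=2))
```

```text
4.2333 [-0.075 -0.286  1.504 -0.     1.918 -0.928] [382.257  28.019 310.902] [0.351 0.936 0.001 0.003] 45.0007563829422
```

View pics/a2.png

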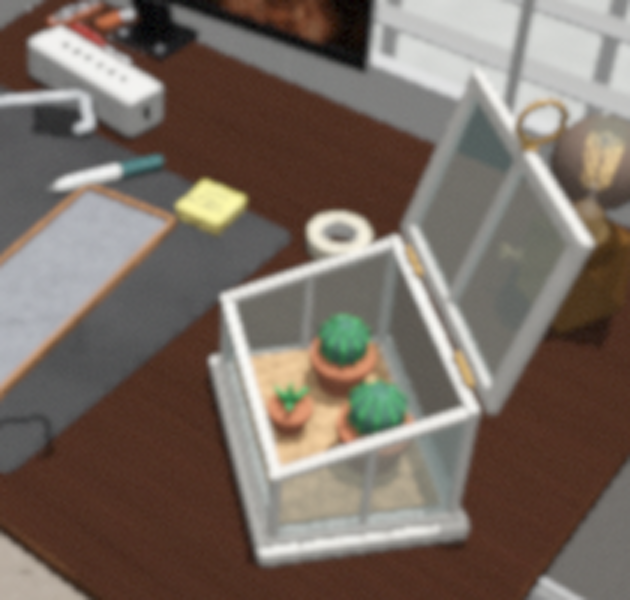

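View pics/b2.png

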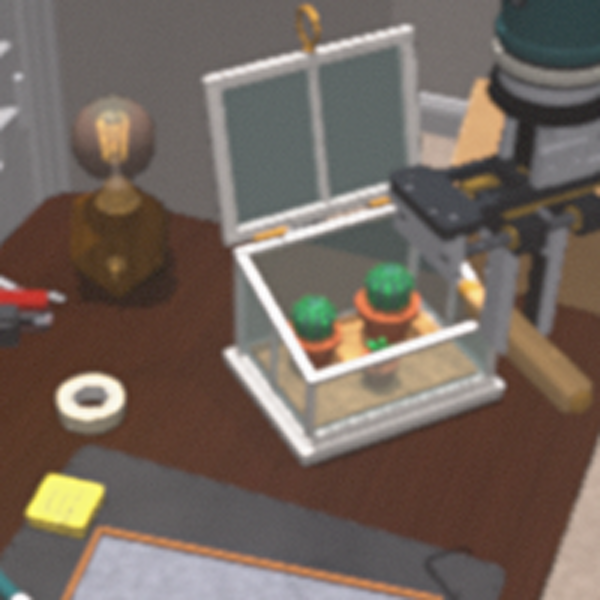

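```bash
cat >> h.py <<'E'
def tri(obs):
    # obs: list of (cam,uv)
    from scipy.optimize import least_squares
    f=lambda p:np.concatenate([(proj(p,c)-np.array(u)).ravel() for c,u in obs])
    s=least_squares(f,[600,-250,200]); return s.x,s.fun
E
python3 - <<'E'
from h import *
from scipy.optimize import least_squares
np.set_printoptions(precision=2,suppress=True)
A=lambda l:np.array(l,float)/3+[220,130]
B=lambda l:np.array(l,float)/3+[220,80]
pa={"eye":(543,125),"rFL":(227,297),"rFR":(275,472),"fFR":(262,560),"fFL":(212,364),"fBR":(467,537)}
pb={"eye":(308,28),"rFL":(310,377),"rFR":(477,325),"fFL":(308,462),"fFR":(502,392)}
for k in pb: print(k,*tri([("scene",A(pa[k])),("side",B(pb[k]))]))
G={"rFL":(-80,105,93),"rFR":(-80,-105,93),"fFR":(-83,-108,0),"fFL":(-83,108,0),"fBR":(83,-108,0)}
def f(p):
    Q={k:np.array(v,float) for k,v in G.items()}; Q["eye"]=eye(p[3])
    return np.concatenate([(proj(place(Q[k],*p[:3]),"scene")-A(pa[k])).ravel() for k in pa]+[(proj(place(Q[k],*p[:3]),"side")-B(pb[k])).ravel() for k in pb])
s=least_squares(f,[575,-243,-.72,2.06],loss="soft_l1"); print(s.x); print(s.fun.reshape(-1,2)); print(place(eye(s.x[3]),*s.x[:3]))
# hook predicted in scene
t=np.array([382.3,28,310.9]); a=.087-np.radians(46)
H=lambda x,y:place([(x-16,y,8)],0,0,a)[0]+t
for q in((60,0),(150,0),(150,-42),(140,-42)): print(q,H(*q),(proj(H(*q),"scene")-[220,130])*3)
E
```

```text
eye [ 666.46 -328.87  311.16] [-0.27  0.4  -0.31 -0.54]
rFL [ 579.2  -124.06   90.44] [-0.23  0.25 -0.23 -0.26]
rFR [ 464.72 -262.58   78.57] [ 0.55 -0.54  0.66  0.68]
fFL [ 575.11 -110.77    2.43] [-0.8   0.81 -0.79 -0.85]
fFR [ 438.38 -271.33    2.8 ] [-0.46  0.43 -0.56 -0.54]
[ 571.41 -246.22   -0.72    2.11]
[[-0.01 -1.84]
 [-2.9  -2.34]
 [-1.63  3.73]
 [-0.09  1.69]
 [ 0.18  0.36]
 [ 0.94  0.08]
 [-0.04 -2.48]
 [-1.89  1.08]
 [10.23 -3.54]
 [-2.54 -0.57]
 [-0.34 -0.1 ]]
[[ 665.77 -328.66  317.08]]
(60, 0) [415.5   -0.88 318.9 ] [[-48.6  102.71]]
(150, 0) [483.41 -59.94 318.9 ] [[79.14 91.53]]
(150, -42) [455.84 -91.63 318.9 ] [[ 85.04 124.85]]
(140, -42) [448.3  -85.07 318.9 ] [[ 70.49 126.17]]
```

Call:
jog_arm(commands=[[10,-3,0,-0.5,0],[10,-6,0,-1,0],[10,-9,-0.2,-1.5,0],[10,-12,-0.3,-2,0],[10,-15,-0.4,-2,0],[10,-18,-0.5,-2,0],[10,-21,-0.6,-2,0],[10,-24,-0.7,-2,0],[10,-27,-0.7,-2,0],[10,-30,-0.7,-2,0],[10,-31.8,-0.7,-2,0],[10,-31.8,-0.7,-2,0]])

```text
clock: 5.33
eef_pos: [619.0, -188.0, 322.7]
tool_rot: [0.35, 0.937, -0.0, -0.004]
contact_force: [0.2, 1.0, -2.6]
width: 0.231
grasp_force: 45.0
```

```bash
cat > look.py <<'E'
from h import *
from station import telemetry
import cv2,sys
np.set_printoptions(precision=2,suppress=True)
n=sys.argv[1]
s=telemetry.state(); print(s["clock"],s["joints"],s["eef_pos"],s["tool_rot"],s["contact_force"])
a=cams.get_image("scene")[100:220,340:460,::-1]; b=cams.get_image("side")[55:155,270:370,::-1]
cv2.imwrite(f"pics/ab{n}.png",np.hstack([cv2.resize(a,(400,400),interpolation=2),cv2.resize(b,(400,400),interpolation=2)]))
E
python3 look.py 3
```

```text
5.3333 [-0.38  0.33  0.85 -0.    1.97 -1.24] [ 619.02 -188.04  322.68] [ 0.35  0.94 -0.   -0.  ] [ 0.2   0.97 -2.62]
```

View pics/ab3.png

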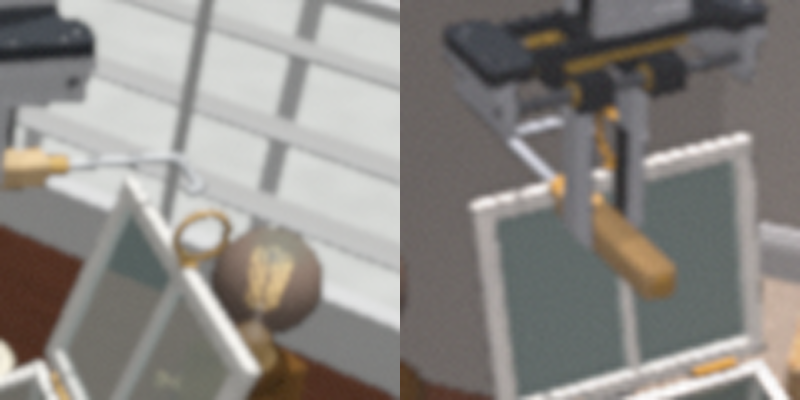

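```bash
cat > m.py <<'E'
from h import *
np.set_printoptions(precision=1,suppress=True)
A=lambda u:np.array(u,float)*.3+[340,100]
B=lambda u:np.array(u,float)*.25+[270,55]
def rep(t,o,yaw,dz=8):
    P={}
    for k,(ua,ub) in o.items(): P[k],r=tri([("scene",A(ua)),("side",B(ub))]); print(k,P[k],r)
    m=place([(134,0,dz),(134,-42,dz),(134,-20,dz)],0,0,yaw)+t; print("model",m)
    for q in m: print((proj(q,"scene")-[340,100])[0]/.3,(proj(q,"side")-[270,55])[0]/.25)
    d=P["eye"]-m[2]; print("eye-hook in pole axes",place(d,0,0,-yaw))
    d=P["eye"]-(P["bend"]+P["end"])/2; print("eye-seen hook in pole axes",place(d,0,0,-yaw))
E
python3 - <<'E'
from m import *
rep(np.array([619,-188,322.7]),{"bend":((182,157),(115,133)),"end":((199,188),(168,121)),"eye":((203,238),(205,138))},-.7155)
E
```

```text
bend [ 717.2 -283.2  327.9] [-0.5  0.8 -0.5 -1. ]
end [ 690.2 -309.7  328.6] [-0.4  0.6 -0.5 -0.8]
eye [ 669.6 -327.5  310. ] [-0.2  0.2 -0.2 -0.3]
model [[ 720.1 -275.9  330.7]
 [ 692.6 -307.6  330.7]
 [ 707.  -291.   330.7]]
[173.2 150.5] [104.3 129.1]
[197.  184.6] [161.6 115.4]
[184.3 166.4] [131.7 122.5]
eye-hook in pole axes [[ -4.3 -52.1 -20.7]]
eye-seen hook in pole axes [[ -5.4 -45.9 -18.2]]
```

Call:
jog_arm(commands=[[10,0,0,1,0],[10,0,0,1.9,0],[10,0,0,1.9,0],[10,0,-0.7,1.9,0],[10,0,-1.4,1.9,0],[10,0,-2,1.9,0],[10,0,-2.5,1.9,0],[10,0,-3,1.9,0],[10,0,-3.2,1.9,0],[10,0,-3.2,1.9,0]])

```text
clock: 6.27
eef_pos: [596.0, -210.5, 309.8]
tool_rot: [0.351, 0.936, -0.0, 0.0]
contact_force: [0.6, 0.3, -0.3]
width: 0.229
grasp_force: 45.0
```

```bash
python3 look.py 4
```

```text
6.2667 [-0.43  0.28  0.94 -0.    1.92 -1.28] [ 596.05 -210.54  309.83] [ 0.35  0.94 -0.    0.  ] [ 0.63  0.28 -0.35]
```

View pics/ab4.png

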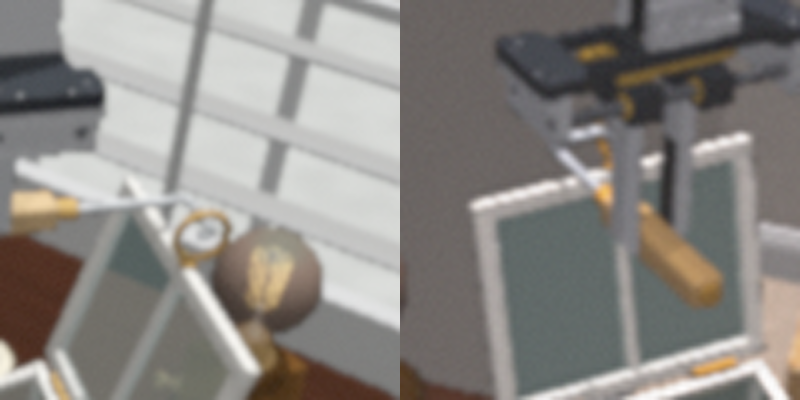

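Run:
```python
from m import *
import cv2
t=np.array([596.05,-210.54,309.83])
m=place([(134,0,6),(134,-42,6),(126,-42,6),(134,-20,6)],0,0,-.7155)+t
for q in m: print((proj(q,"scene")-[340,100])[0]/.3,(proj(q,"side")-[270,55])[0]/.25)
e=np.array([669.6,-327.5,310]); print(place(e-m[3],0,0,.7155))
th=np.linspace(0,6.28,9)
print(((proj(place(np.c_[14*np.cos(th),0*th,14*np.sin(th)],0,0,-.7155)+e,"scene")-[340,100])/.3).round())
i=cams.get_image("scene")[150:190,380:420,::-1]; cv2.imwrite("pics/c5.png",cv2.resize(i,(600,600),interpolation=4))
```

```text
[183.5 196.2] [149.7 140.8]
[208.  232.6] [205.8 127.1]
[195.8 233.7] [211.5 132.2]
[194.9 213.2] [176.6 134.2]
[[ -1.8 -20.   -5.8]]
[[224. 237.]
 [220. 224.]
 [207. 220.]
 [190. 227.]
 [181. 241.]
 [185. 253.]
 [198. 257.]
 [214. 250.]
 [224. 237.]]
```

View pics/c5.png

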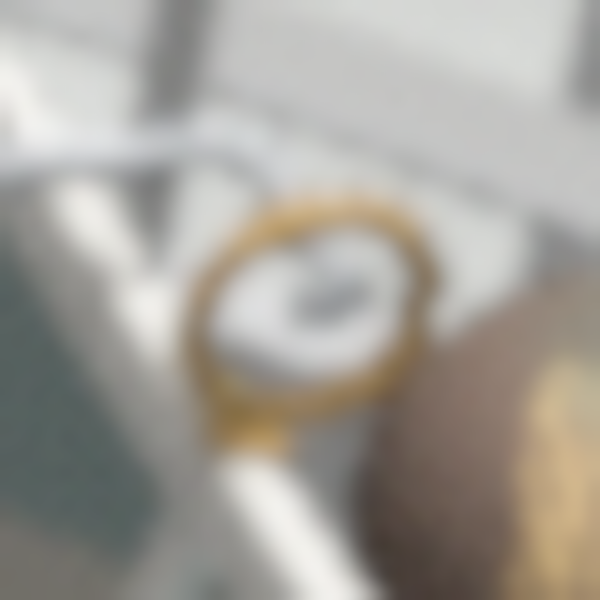

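Call:
jog_arm(commands=[[10,0,0,0.3,0],[10,0,-0.5,0.3,0],[10,0,-1,0.3,0],[10,0,-1.4,0.3,0],[10,0,-1.8,0.3,0],[10,0,-1.9,0.3,0],[10,0,-1.9,0.3,0]])

```text
clock: 7.0
eef_pos: [583.7, -224.6, 306.8]
tool_rot: [0.351, 0.937, 0.0, 0.0]
contact_force: [0.5, 0.1, -0.7]
width: 0.232
grasp_force: 45.0
```

```bash
cat > ck.py <<'E'
from m import *
from station import telemetry
import cv2,sys
s=telemetry.state(); print(s["clock"],s["eef_pos"],s["contact_force"],s["tool_rot"])
q=s["tool_rot"]; yaw=-2*np.arctan2(q[0],q[1])
m=place([(134,-20,6)],0,0,yaw)+s["eef_pos"]; print(m,yaw)
print("vent from TCP if hooked (gh 571.4,-246.2,-.717):")
h=place(m-[571.4,-246.2,0],0,0,.717)[0]; print(h,"v=",np.arctan2(h[2]-140,75-h[0])+.29-.03, "r",np.hypot(h[2]-140,h[0]-75))
np.save("/tmp/sc.npy",cams.get_image("scene"));
E
python3 ck.py
python3 - <<'E'
import numpy as np,cv2
cv2.imwrite("pics/c6.png",cv2.resize(np.load("/tmp/sc.npy")[150:190,380:420,::-1],(600,600),interpolation=4))
E
```

```text
7.0 [ 583.7 -224.6  306.8] [ 0.5  0.1 -0.7] [0.4 0.9 0.  0. ]
[[ 671.6 -327.7  312.8]] -0.7163549457259459
vent from TCP if hooked (gh 571.4,-246.2,-.717):
[129.1   4.4 312.8] v= 2.134269612443952 r 181.0229826620944
```

Run:
```python
import numpy as np
vs=np.r_[2.1,np.arange(2.06,0.31,-.05),np.arange(.29,-.001,-.03),0]
p=vs-.26; tx=(128.5-(75-184*np.cos(p)))/10; tz=(313.5-(140+184*np.sin(p)))/10
for i in range(0,len(vs),12):
    o=(0,0) if i==0 else (tx[i-1].round(1),tz[i-1].round(1))
    print(round(vs[min(i+11,len(vs)-1)],2),[[10,round(a-o[0],1),0,round(b-o[1],1),0] for a,b in zip(tx[i:i+12],tz[i:i+12])])
```

```text
1.56 [[10, np.float64(0.5), 0, np.float64(-0.4), 0], [10, np.float64(1.2), 0, np.float64(-0.6), 0], [10, np.float64(2.1), 0, np.float64(-0.8), 0], [10, np.float64(3.0), 0, np.float64(-0.9), 0], [10, np.float64(3.9), 0, np.float64(-1.0), 0], [10, np.float64(4.8), 0, np.float64(-1.0), 0], [10, np.float64(5.7), 0, np.float64(-1.0), 0], [10, np.float64(6.7), 0, np.float64(-1.0), 0], [10, np.float64(7.6), 0, np.float64(-0.9), 0], [10, np.float64(8.5), 0, np.float64(-0.8), 0], [10, np.float64(9.4), 0, np.float64(-0.6), 0], [10, np.float64(10.3), 0, np.float64(-0.4), 0]]
0.96 [[10, np.float64(0.9), 0, np.float64(0.3), 0], [10, np.float64(1.7), 0, np.float64(0.6), 0], [10, np.float64(2.6), 0, np.float64(1.0), 0], [10, np.float64(3.4), 0, np.float64(1.4), 0], [10, np.float64(4.2), 0, np.float64(1.8), 0], [10, np.float64(5.0), 0, np.float64(2.3), 0], [10, np.float64(5.8), 0, np.float64(2.8), 0], [10, np.float64(6.5), 0, np.float64(3.3), 0], [10, np.float64(7.2), 0, np.float64(3.9), 0], [10, np.float64(7.9), 0, np.float64(4.6), 0], [10, np.float64(8.5), 0, np.float64(5.2), 0], [10, np.float64(9
[... 405 characters left out ...]
0, np.float64(3.8), 0, np.float64(7.3), 0], [10, np.float64(4.0), 0, np.float64(8.2), 0], [10, np.float64(4.1), 0, np.float64(9.1), 0], [10, np.float64(4.3), 0, np.float64(10.0), 0]]
0.0 [[10, np.float64(0.0), 0, np.float64(1.3), 0], [10, np.float64(0.1), 0, np.float64(1.9), 0], [10, np.float64(0.0), 0, np.float64(2.4), 0], [10, np.float64(0.0), 0, np.float64(3.0), 0], [10, np.float64(-0.0), 0, np.float64(3.5), 0], [10, np.float64(-0.1), 0, np.float64(4.1), 0], [10, np.float64(-0.2), 0, np.float64(4.6), 0], [10, np.float64(-0.2), 0, np.float64(5.1), 0], [10, np.float64(-0.4), 0, np.float64(5.7), 0], [10, np.float64(-0.5), 0, np.float64(6.2), 0], [10, np.float64(-0.6), 0, np.float64(6.6), 0]]
```

Call:
jog_arm(commands=[[10,0.5,0,-0.2,0],[10,1.2,0,-0.4,0],[10,2.1,0,-0.7,0],[10,3.0,0,-0.9,0],[10,3.9,0,-1.0,0],[10,4.8,0,-1.0,0],[10,5.7,0,-1.0,0],[10,6.7,0,-1.0,0],[10,6.7,0,-1.0,0]])

```text
clock: 7.8
eef_pos: [532.1, -178.8, 317.5]
tool_rot: [0.35, 0.937, 0.0, 0.0]
contact_force: [1.0, -0.4, -1.3]
width: 0.232
grasp_force: 45.0
```

```bash
python3 ck.py
python3 - <<'E'
from h import *
import cv2
np.set_printoptions(precision=1,suppress=True)
im=cams.get_image("scene"); print([ (d["score"],d["rect"]) for d in cams.boxes_of("scene","vent")[:2]])
g=(571.4,-246.2,-.717)
for v in(2.1,1.85,1.75): print(v,proj(place(eye(v),*g),"scene"))
cv2.imwrite("pics/c7.png",cv2.resize(im[140:240,320:440,::-1],(720,600),interpolation=2))
E
```

```text
7.8 [ 532.1 -178.8  317.5] [ 1.  -0.4 -1.3] [0.3 0.9 0.  0. ]
[[ 620.2 -281.7  323.5]] -0.7145856625171598
vent from TCP if hooked (gh 571.4,-246.2,-.717):
[ 60.1   5.3 323.5] v= 1.7499189894182814 r 184.06255186355568
[(0.58, [354.5, 153.9, 41.8, 112.8]), (0.41, [229.0, 161.5, 22.5, 11.3])]
2.1 [[400.4 169.7]]
1.85 [[379.9 169. ]]
1.75 [[371.2 170. ]]
```

View pics/c7.png

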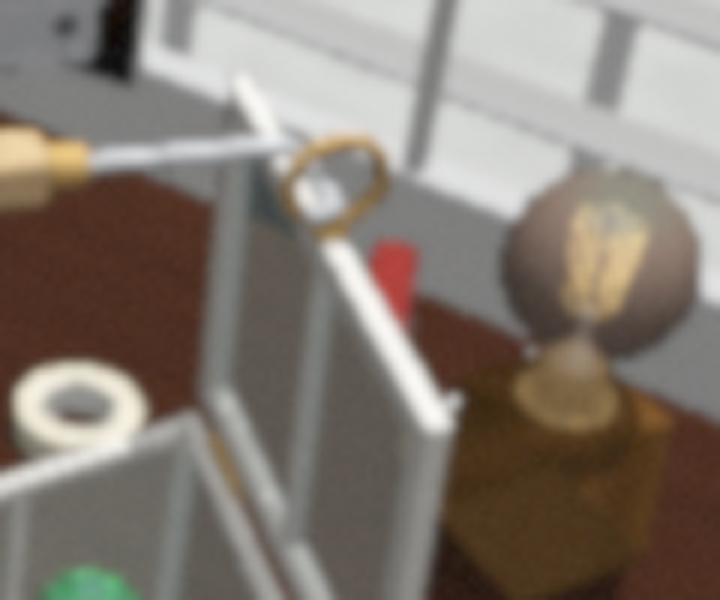

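Call:
jog_arm(commands=[[10,0.9,0,0.1,0],[10,1.8,0,0.2,0],[10,2.7,0,0.4,0],[10,3.6,0,0.6,0],[10,4.5,0,0.9,0],[10,5.3,0,1.2,0],[10,6.2,0,1.6,0],[10,7.0,0,2.0,0],[10,7.8,0,2.4,0],[10,8.6,0,2.9,0],[10,9.4,0,3.4,0],[10,10.1,0,3.9,0]])

```text
clock: 8.95
eef_pos: [456.3, -113.3, 277.1]
tool_rot: [0.35, 0.937, 0.0, -0.0]
contact_force: [0.4, 0.0, -0.8]
width: 0.229
grasp_force: 45.0
```

```bash
python3 ck.py
python3 - <<'E'
from h import *
np.set_printoptions(precision=1,suppress=True)
im=cams.get_image("scene"); hsv=__import__("cv2").cvtColor(im,41-1)
np.save("/tmp/now.npy",im)
g=(571.4,-246.2,-.717)
for c in("scene",): print([ (d["score"],d["rect"]) for d in cams.boxes_of(c,"vent")[:2]])
def corners(v):
    t=.29-v;P=[]
    for r in(0,162):
        for y in(-106,106): P.append([75-r*np.cos(t),y,140-r*np.sin(t)])
    return place(P,*g)
for v in(1.4,1.2,1.1,1.0): print(v,proj(place(eye(v),*g),"scene")[0],proj(corners(v),"scene").ravel())
E
```

```text
8.95 [ 456.3 -113.3  277.1] [ 0.4  0.  -0.8] [ 0.4  0.9  0.  -0. ]
[[ 544.4 -216.3  283.1]] -0.7154400289117862
vent from TCP if hooked (gh 571.4,-246.2,-.717):
[-40.    4.8 283.1] v= 1.153582680042327 r 183.56760777973716
[(0.82, [309.9, 170.5, 76.7, 94.8])]
1.4 [341.1 179.3] [382.2 268.3 353.5 206.1 357.4 220.8 329.9 160.1]
1.2 [325.5 188. ] [382.2 268.3 353.5 206.1 342.6 229.  317.8 167.4]
1.1 [318.5 193.1] [382.2 268.3 353.5 206.1 335.9 233.7 312.4 171.7]
1.0 [312.  198.5] [382.2 268.3 353.5 206.1 329.8 238.8 307.4 176.3]
```

Call:
jog_arm(commands=[[10,0.7,0,0.6,0],[10,1.4,0,1.3,0],[10,2.0,0,1.9,0],[10,2.6,0,2.6,0],[10,3.2,0,3.3,0],[10,3.7,0,4.1,0],[10,4.2,0,4.8,0],[10,4.7,0,5.6,0],[10,5.1,0,6.4,0],[10,5.5,0,7.3,0],[10,5.8,0,8.1,0],[10,6.1,0,9.0,0]])

```text
clock: 10.1
eef_pos: [410.7, -73.6, 186.6]
tool_rot: [0.35, 0.937, 0.0, -0.0]
contact_force: [-1.5, 0.5, -1.0]
width: 0.231
grasp_force: 45.0
```

```bash
python3 ck.py
cat > vt.py <<'E'
from h import *
np.set_printoptions(precision=1,suppress=True)
im=cams.get_image("scene"); np.save("/tmp/now.npy",im)
g=(571.4,-246.2,-.717)
print([ (d["score"],d["rect"]) for d in cams.boxes_of("scene","vent")[:2]])
for v in(.6,.5,.4,.2,.1,0):
    t=.29-v; P=place([[75-162*np.cos(t),y,140-162*np.sin(t)] for y in(-106,106)],*g); print(v,proj(place(eye(v),*g),"scene")[0],proj(P,"scene").ravel())
E
python3 vt.py
```

```text
10.1 [410.7 -73.6 186.6] [-1.5  0.5 -1. ] [ 0.4  0.9  0.  -0. ]
[[ 498.7 -176.6  192.6]] -0.7154736143007956
vent from TCP if hooked (gh 571.4,-246.2,-.717):
[-100.5    4.7  192.6] v= 0.5511244082254909 r 183.227178409826
[(0.59, [292.6, 204.3, 87.0, 65.2]), (0.57, [246.5, 183.2, 28.0, 14.2])]
0.6 [293.9 222.7] [312.6 260.6 293.7 196.6]
0.5 [291.4 228.9] [310.3 266.1 291.9 201.8]
0.4 [289.7 235. ] [308.7 271.6 290.7 207. ]
0.2 [288.9 246.8] [307.9 281.9 290.4 217. ]
0.1 [289.6 252.3] [308.6 286.7 291.2 221.8]
0 [291.1 257.5] [310.1 291.3 292.6 226.2]
```

Call:
jog_arm(commands=[[10,0.2,0,0.6,0],[10,0.3,0,1.2,0],[10,0.5,0,1.8,0],[10,0.6,0,2.4,0],[10,0.7,0,3.0,0],[10,0.8,0,3.6,0],[10,0.8,0,4.2,0],[10,0.8,0,4.8,0],[10,0.8,0,5.4,0],[10,0.8,0,6.0,0],[10,0.8,0,6.6,0],[10,0.8,0,7.1,0]])

```text
clock: 11.25
eef_pos: [405.1, -68.8, 115.7]
tool_rot: [0.35, 0.937, -0.0, -0.0]
contact_force: [-0.5, 0.9, -1.6]
width: 0.227
grasp_force: 45.0
```

Call:
jog_arm(commands=[[10,0,0,0.3,0],[10,-0.1,0,0.6,0],[10,-0.1,0,0.9,0],[10,-0.2,0,1.2,0],[10,-0.3,0,1.5,0],[10,-0.3,0,1.8,0],[10,-0.4,0,2.1,0],[10,-0.5,0,2.4,0],[10,-0.5,0,2.6,0],[10,-0.6,0,2.8,0],[10,-0.6,0,2.8,0],[10,-0.6,0,2.8,0]])

```text
clock: 12.25
eef_pos: [410.0, -72.9, 88.7]
tool_rot: [0.35, 0.937, -0.0, 0.0]
contact_force: [-0.3, -0.0, -1.1]
width: 0.231
grasp_force: 45.0
```

```bash
python3 ck.py; python3 vt.py
```

```text
12.25 [410.  -72.9  88.7] [-0.3 -0.  -1.1] [ 0.4  0.9 -0.   0. ]
[[ 498.  -175.9   94.7]] -0.7156561714950124
vent from TCP if hooked (gh 571.4,-246.2,-.717):
[-101.6    4.8   94.7] v= 0.008925561399696164 r 182.27369477018658
[(0.92, [283.1, 208.6, 97.8, 80.9])]
0.6 [293.9 222.7] [312.6 260.6 293.7 196.6]
0.5 [291.4 228.9] [310.3 266.1 291.9 201.8]
0.4 [289.7 235. ] [308.7 271.6 290.7 207. ]
0.2 [288.9 246.8] [307.9 281.9 290.4 217. ]
0.1 [289.6 252.3] [308.6 286.7 291.2 221.8]
0 [291.1 257.5] [310.1 291.3 292.6 226.2]
```

Call:
jog_arm(commands=[[10,0,0,0.2,0],[10,0,0,0.4,0],[10,0,0,0.4,0],[10,0,0,0.4,0]])

```text
clock: 12.73
eef_pos: [409.5, -72.6, 84.3]
tool_rot: [0.35, 0.937, 0.0, -0.0]
contact_force: [0.5, -0.4, -1.6]
width: 0.232
grasp_force: 45.0
```

```bash
cp /tmp/now.npy /tmp/b.npy; python3 ck.py
python3 - <<'E'
from h import *
import cv2
np.set_printoptions(precision=2,suppress=True)
a=np.load("/tmp/b.npy"); b=cams.get_image("scene"); np.save("/tmp/now.npy",b)
for n,(x,y,w,h) in dict(roofR=(305,255,75,45),roofFL=(283,215,14,22),foot=(290,295,90,30),lamp=(395,160,40,60)).items():
    A=cv2.cvtColor(a[y:y+h,x:x+w],7).astype(np.float32);B=cv2.cvtColor(b[y:y+h,x:x+w],7).astype(np.float32)
    print(n,cv2.phaseCorrelate(A,B),abs(A-B).mean())
print(cams.boxes_of("scene","vent")[:1])
E
```

```text
12.7333 [409.5 -72.6  84.3] [ 0.5 -0.4 -1.6] [ 0.4  0.9  0.  -0. ]
[[ 497.5 -175.6   90.3]] -0.7155742876340165
vent from TCP if hooked (gh 571.4,-246.2,-.717):
[-102.1    4.6   90.3] v= -0.013789276826879499 r 183.97580861780673
roofR ((0.560816433284792, 0.4713312187364558), 1.0072398161711515) 0.5697778
roofFL ((0.4826593991530368, 0.014444162172649655), 1.0020515822701983) 0.78246754
foot ((0.055674641228215194, 0.0320608812819998), 0.9657968144946628) 0.9677778
lamp ((-0.0069236869365987275, 0.030596403349484547), 0.9457872398694356) 0.85791665
[{'rect': [281.5, 202.9, 98.5, 86.0], 'score': 0.81}]
```

Call:
jog_arm(commands=[[10,-0.35,0,0,0],[10,-0.35,0.2,0,0],[10,-0.35,0.5,0,0],[10,-0.35,0.8,0,0],[10,-0.35,1.1,0,0],[10,-0.35,1.4,0,0],[10,-0.35,1.5,0,0]])

```text
clock: 13.47
eef_pos: [422.5, -63.2, 84.5]
tool_rot: [0.35, 0.937, 0.0, 0.0]
contact_force: [0.8, -0.1, -0.9]
width: 0.23
grasp_force: 45.0
```

Call:
jog_arm(commands=[[10,0,0.2,0,0],[10,0,0.4,0,0],[10,0,0.5,0,0],[10,0,0.5,0,0]])

```text
clock: 13.8
eef_pos: [425.6, -59.7, 84.6]
tool_rot: [0.35, 0.937, 0.0, 0.0]
contact_force: [-0.2, 1.4, -1.5]
width: 0.231
grasp_force: 45.0
```

Call:
jog_arm(commands=[[10,0,0.2,0,0],[10,0,0.4,0,0],[10,0,0.6,0,0],[10,0,0.7,0,0],[10,0,0.7,0,0]])

```text
clock: 14.22
eef_pos: [430.2, -54.4, 84.5]
tool_rot: [0.35, 0.937, 0.0, 0.0]
contact_force: [0.5, 1.0, -1.8]
width: 0.229
grasp_force: 45.0
```

Call:
jog_arm(commands=[[10,0,0.4,0,0],[10,0,0.8,0,0],[10,0,1.2,0,0],[10,0,1.8,0,0],[10,0,2.6,0,0],[10,0,3.5,0,0],[10,1,4,0,0],[10,3,4,0,0],[10,3,4,0,0]])

```text
clock: 14.97
eef_pos: [431.5, -2.2, 84.0]
tool_rot: [0.349, 0.937, 0.0, -0.002]
contact_force: [0.4, -0.3, -0.9]
width: 0.229
grasp_force: 45.0
```

```bash
python3 ck.py; cp /tmp/now.npy /tmp/b.npy
python3 - <<'E'
from h import *
import cv2
a=np.load("/tmp/b.npy"); b=cams.get_image("scene")
for n,(x,y,w,h) in dict(roofR=(305,255,75,45),roofmid=(300,225,75,50),lamp=(395,160,40,60)).items(): print(n,abs(a[y:y+h,x:x+w].astype(int)-b[y:y+h,x:x+w]).mean())
E
```

```text
14.9667 [431.5  -2.2  84. ] [ 0.4 -0.3 -0.9] [ 0.3  0.9  0.  -0. ]
[[ 519.8 -105.    90. ]] -0.7132270462848178
vent from TCP if hooked (gh 571.4,-246.2,-.717):
[-131.7   72.5   90. ] v= 0.022644382195720736 r 212.61735883294324
roofR 0.6184691358024691
roofmid 0.49706666666666666
lamp 0.9686111111111111
```

Call:
jog_arm(commands=[[10,0,1,-2,0],[10,0,3,-4,0],[10,0,5.5,-6,-6],[10,-0.4,8.5,-6,-12],[10,-1,11,-6,-18],[10,-2,13,-6,-24],[10,-2.6,13.4,-6,-30],[10,-2.6,13.4,-6,-36],[10,-2.6,13.4,-6,-42],[10,-2.6,13.4,-6,-46],[10,-2.6,13.4,-6,-46],[10,-2.6,13.4,-6,-46]])

```text
clock: 16.07
eef_pos: [541.5, 79.1, 144.4]
tool_rot: [-0.042, 0.999, -0.0, 0.0]
contact_force: [-0.5, 0.7, -1.2]
width: 0.231
grasp_force: 45.0
```

Call:
jog_arm(commands=[[10,0.2,0.2,3,0],[10,0.2,0.2,6,0],[10,0.2,0.2,9,0],[10,0.2,0.2,11,0],[10,0.2,0.2,12,0],[10,0.2,0.2,12.6,0],[10,0.2,0.2,13,0],[10,0.2,0.2,13.2,0],[10,0.2,0.2,13.4,0],[10,0.2,0.2,13.4,0]])

```text
clock: 16.9
eef_pos: [539.9, 81.2, 11.5]
tool_rot: [-0.044, 0.999, -0.0, 0.001]
contact_force: [-0.0, 0.4, -1.3]
width: 0.233
grasp_force: 45.0
```

Call:
jog_arm(commands=[[10,0,0,0.1,0],[10,0,0,0.2,0],[10,0,0,0.2,0],[10,0,0,0.2,0]])

```text
clock: 17.23
eef_pos: [539.8, 81.2, 9.5]
tool_rot: [-0.044, 0.999, -0.0, 0.001]
contact_force: [-0.3, 0.5, 1.9]
width: 0.229
grasp_force: 45.0
```

Call:
jog_arm(commands=[[28,0,0,0,0],[36,0,0,0,0],[45,0,0,0,0],[50,0,0,0,0],[50,0,0,0,0],[50,0,0,-1,0],[50,0,0,-3,0],[50,0,0,-6,0],[50,0,0,-9,0],[50,0,0,-12,0],[50,0,0,-16,0],[50,0,0,-16,0]])

```text
clock: 18.23
eef_pos: [543.3, 81.4, 178.9]
tool_rot: [-0.044, 0.999, -0.0, 0.008]
contact_force: [0.6, 0.3, 1.2]
width: 0.496
grasp_force: 0.0
```

Run:
```python
from h import *
from station import telemetry
np.set_printoptions(precision=2,suppress=True)
s=telemetry.state(); print(s["clock"],s["eef_pos"],s["joint_vel"],s["contact_force"])
k=cams.get_calibration("wrist"); cams.get_image("wrist"); b=cams.get_image("scene")
for t in("pole","tray"): print([(t,d["score"],d["rect"]) for d in cams.boxes_of("wrist",t)[:2]])
P=place([(-60,0,25),(60,0,25),(150,0,15),(150,-42,15)],522,80,.087); print(proj(P,"wrist",k))
a=np.load("/tmp/b.npy")
for n,(x,y,w,h) in dict(roofR=(305,255,75,45),roofmid=(300,225,75,50),lamp=(395,160,40,60)).items(): print(n,abs(a[y:y+h,x:x+w].astype(int)-b[y:y+h,x:x+w]).mean())
o=cams.outline_of("wrist","pole")
if o:
    ys,xs=np.nonzero(o[0]["pixels"]); 
    for r in (130,180,230,270): print(r,xs[ys==r].min() if (ys==r).any() else 0,xs[ys==r].max() if (ys==r).any() else 0)
```

```text
18.2333 [543.33  81.43 178.92] [ 0.    0.03  0.09  0.   -0.08  0.  ] [0.6  0.26 1.16]
[('pole', 0.78, [239.3, 106.0, 53.2, 214.0])]
[('tray', 0.7, [208.5, 38.5, 121.3, 285.8])]
[[280.24 109.39]
 [280.12 234.83]
 [280.02 309.94]
 [241.57 309.94]]
roofR 0.6269629629629629
roofmid 0.5028444444444444
lamp 0.9405555555555556
130 267 290
180 269 290
230 268 289
270 276 282
```

```bash
python3 -c "
from station import manip; print(manip.sign_off())"
```

```text
the job is handed in; nothing more can be done
None
```

The roof was lowered shut on the hook, the pole was unhooked and laid back in its tray in its original position, and I handed the job in at about 18 s. No verdict came back. The checks before hand-in showed the roof at rest, the pole back in its place in the tray and no contact force on the gripper. I did not check separately that the other things on the desk stayed put.

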